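# Fit the infeed guide block on its pins and lock it with the toggle clamp

### The job

Fit the guide block with the low step at one end onto the two pins of the clamp station, step towards the clamp, down flat on the plate without ramming it onto the pins. Then push the clamp's handle over and down until it goes past centre and locks, so that its rubber foot holds the block down by itself; feel for the lock and do not lean on the handle, which bends easily. Leave the jars and the other parts where they are.

Things in the scene. Friction and masses are not known exactly. Their poses are not given: they have to be found in the camera images.
- block_mid (a point): Centre (23 mm above its underside) of the main part of the guide block, loose dark grey plastic, about 0.27 kg. Main part 50 mm wide (x), 80 mm long (y), 46 mm high. At its +y end a low step 50 mm wide, 20 mm high, from y = 40 to 83 mm; at its -y end a full-height nose with one bevelled corner, to y = -70 mm. z is up.
- guide_block: The same block; origin under block_mid on its underside, same axes. Two upright through holes on its centre line: at y = -25 mm round, 13.5 mm across; at y = +25 mm a slot 13.5 mm (x) by 17.5 mm (y).
- block_step (a point): Point of the guide block on its underside, below the low step, at y = +65 mm of the block; axes as the block's.
- station: Bolted-down aluminium plate, 80 mm wide (x), 280 mm long (y), 10 mm thick, carrying two pins at one end and a toggle clamp at the other. Origin at the centre of its underside, on the table; y along it towards the clamp's handle, z up.
- seat (a point): Where the block belongs: point on the plate's upper face half-way between the pins; axes as the station's. Pins: steel, 12 mm in diameter, 20 mm high (top 3 mm bevelled), at y = -25 and +25 mm from here. Seated, the block's x, y, z are along these x, y, z and block_mid is 23 mm above this point.
- under_foot (a point): Point on the plate's upper face that lies under the closed clamp's foot, 65 mm along +y from the seat. When the block is seated, block_step is here.
- handle_pivot (a point): Axis of the clamp's handle, midway between its cheeks: 32 mm above the plate, 175 mm along +y from the seat; axes as the station's. The handle swings in the upright plane through y. Open, it stands up; pushed over towards +y (away from the block) and down, it swings the arm down onto the step. Standing, it stays where it is left; half-way down it may sink on by its own weight till the foot rests on the block.
- grip_mid (a point): Middle of the black rubber grip of the clamp's handle, on its centre line, 100 mm from handle_pivot; grip 18 mm thick, 61 to 135 mm from the pivot, on a 10 mm rod. At the start the handle is within 30 degrees of upright. Locked, it lies about level, grip_mid from 14 mm below to 24 mm above the pivot: it is bent by use, up to 14 degrees up or down, so its stop must be felt for.
- handle_grip: Outer part of that handle; origin 20 mm from the pivot. Over 30 N bends it. Felt 100 mm out, square to it: under 2 N until the foot meets the block, 20 degrees before the stop; a rise to about 10 N, half-way; a fall to nothing at dead centre, a degree or two before the stop; past that it drops onto a hard stop by itself and stays. Let go before dead centre, it springs back up.
- spindle_foot: Black rubber foot, 20 mm in diameter, 12 mm high, on the sprung spindle of the clamp's arm; origin at the centre of its lower face. The arm is hinged 45 mm nearer the block than handle_pivot, at its height. Open, it stands within 15 degrees of upright, to 85 mm above its hinge, clear of a block lowered straight down. Locked, the foot presses with about 42 N.
- spare_strip: Loose plain strip of the same dark grey plastic, 46 by 150 by 30 mm, without step or through holes; not part of the job. Origin at the centre of its underside.
- jar1: Filled glass jar of red sauce with a black screw lid, 66 mm across and 113 mm tall, 0.42 kg, standing loose on the table; not part of the job. Origin at the centre of its underside.
- jar2: Filled glass jar of red sauce with a black screw lid, 66 mm across and 113 mm tall, 0.42 kg, standing loose on the table; not part of the job. Origin at the centre of its underside.
- jar3: Filled glass jar of red sauce with a black screw lid, 66 mm across and 113 mm tall, 0.42 kg, standing loose on the table; not part of the job. Origin at the centre of its underside.
- jar4: Filled glass jar of red sauce with a black screw lid, 66 mm across and 113 mm tall, 0.42 kg, standing loose on the table; not part of the job. Origin at the centre of its underside.
- jar5: Filled glass jar of red sauce with a black screw lid, 66 mm across and 113 mm tall, 0.42 kg, standing loose on the table; not part of the job. Origin at the centre of its underside.
- spanner: Loose open-ended spanner, 170 mm long, lying on the table; not part of the job.
- star_knob: Loose black star knob, 44 mm across, 28 mm high; not part of the job. Origin at the centre of its underside.
Things that resemble listed ones, but are neither listed nor needed, are in the scene too. Leave any green or turquoise look-alike of the guide_block alone.

How it is judged:
On the way, in this order (a step that is already met when the one before it is completed fails the run):
1. the guide block sits flat on the plate, on both pins, step under the clamp (horizontal distance between block_mid and seat below 0.003 m and horizontal distance between block_step and under_foot below 0.004 m and z of block_mid in the frame of seat between 0.02 and 0.025 m and angle between block_mid's own z axis and vertical below 0.03 rad), for 0.2 s.
2. the clamp's foot bears on the seated block (all of step 1 and contact force between spindle_foot and guide_block above 30 N), for 0.2 s.
At the end, for the whole second after the job is handed in: Block on both pins, step to the clamp: middle within 3 mm, step within 4 mm, flat on the plate within 2 mm, level within 0.03 rad. With nothing touching the handle the clamp's foot presses on it with over 30 N (only a clamp locked past centre does). Block and handle at rest (all of step 2 and contact force between anything else and handle_grip below 0.5 N and linear speed of guide_block below 0.01 m/s and angular speed of handle_grip below 0.05 rad/s).
It fails at once if the handle is forced (more than 30 N on it) (contact force between anything else and handle_grip above 30 N).
It fails at once if the block is rammed onto the pins or plate (more than 80 N between them while the clamp's foot is off it) (contact force between guide_block and station above 80 N and contact force between spindle_foot and guide_block below 1 N).
It fails at once if a jar is knocked over or shifted by more than 30 mm (distance of any of jar1, jar2, jar3, jar4, jar5 from where it was at the start of the episode above 0.03 m or angle between any of jar1, jar2, jar3, jar4, jar5's own z axis and vertical above 0.3 rad).
It fails at once if the plain strip, the spanner or the star knob is shifted by more than 30 mm (distance of any of spare_strip, spanner, star_knob from where it was at the start of the episode above 0.03 m).
It also fails if it takes over 72 s, if anything falls off the work surface, if the arm or the gripper's body presses on something with over 40 N, if the wrist force passes 120 N, or if a joint passes its speed limit or range.

### The arm

A 6-joint arm with a two-finger parallel gripper is mounted at the origin on the work surface. World frame = base frame: x ahead of the robot, y to its left, z up, the work surface at z = 0. Lengths are in m, angles in rad, forces in N, time in s.
With the tool pointing down it reaches from about 0.35 to 1 m from the base axis. Payload 7.1 kg.
Tool frame: the origin (TCP) lies on the centre line of the jaws, within the pads' length; the fingertips stand 22 mm ahead of it and the grasp point (between the pads) lies 3 mm ahead of it; y points along the fingers, z is the direction in which the jaws open and shut, and the axes are right-handed (so a half turn about y gives the same grasp; the last joint's range is limited). The gripper opens to 85 mm and grips with 20 to 120 N. Pads are 22 mm wide; open, the fingers measure 114 mm over their backs; the gripper's body (76 mm by 85 mm) begins 54 mm behind the grasp point. The pads swing forward as they close: fully open they stand 13 mm farther back than shut.
Start: joints at [1.218, 0.423, 1.63, -0, 1.089, -0.019], TCP at [0.205, 0.59, 0.233] pointing down, gripper open.
Joint ranges: [-3, 3], [-0.9, 2.11], [0.09, 2.58], [-1.31, 4.45], [0.11, 2.69], [-2.54, 2.54]. Speed limits (rad/s): [2.39, 2.39, 3.01, 3.14, 3.14, 3.14].

### API

Orientations are given as a unit quaternion [w, x, y, z].
In Python, from station import ctrl, eyes gives the robot as it stands. The module is installed in compiled form; this text tells all that it offers.
- The arm moves only by the shell command python3 -m inch 'ROWS' [FORCE]. ROWS is JSON, a list of rows, each a list of 7 numbers: the turn, a rotation vector about the tool's x, y, z in degrees, then the shift along the tool's x, y, z in m, then the finger opening in m, from 0 to 0.0854. A call has 1 to 8 rows; each row is the pose to reach, as a shift and turn from the pose commanded when the call began, along the tool's axes at that moment; what a row does not reach only later rows make up. A row lasts 1/12 s, in which the tool goes at most 41.7 mm and 7.16 degrees, less where a joint would pass 70% of its speed; a pose out of reach is approached as far as the arm can. A call with a gripper value outside its range is refused whole. The fingers move at their own pace and stop on an object; FORCE is the grip in N (left out, the last holds). Time passes only in rows, so rows that repeat a pose let the fingers close. It gives the time, the measured TCP pose, the force and the opening at its end, in the units of the state.
- ctrl.observe(): the state, without advancing time (a new reading comes with each control period).
- eyes.read_camera(name): name is "scene" or "top" or "wrist"; returns a dict with "image" (400x640x3 uint8, red, green, blue), "depth" (400x640 float32, m along the optical axis (not along the pixel's ray), 0 where there is no reading), "vertical_fov" (degrees; the focal length in pixels is half the picture's height over the tangent of half this angle, whatever the lens; pixels are square), "cx", "cy" (the principal point, pixels), "k1" (the pictures are not rectified: a ray, as slopes to the right and down, at radius r is drawn at 1 + k1 r^2 times it, then the intrinsics apply), "world_from_camera" (4x4, takes a point from camera to world coordinates); the wrist camera has in their place "tool_from_camera" (4x4, takes a point from camera to tool coordinates, whose origin is the TCP and whose axes are the tool frame's). Camera axes: x right, y down, z forward; pixel columns grow to the right and rows downward; lengths in m; the calibration is good to about 2 mm. A picture is of the moment at which its call begins: read the wrist's pose just before it.
- ctrl.hand_in(): hands the job in, once; it reports no verdict.
The state is a dict: "time_s": time; "joints": joint angles; "dq": joint speeds; "joint_efforts": joint torques, N m; "position": TCP position; "ee_rot": TCP orientation; "force": force on the tool from outside, world axes, zero at the start; "ft_torque": the same for the moment, N m; "opening": opening from 0.0 (shut) to 1.0 (fully open).
Only numpy, scipy, OpenCV 4.12 (cv2) and the standard library are available. Lean on these libraries where they do the work, as an engineer would, in place of code of your own. Each camera call takes 0.05 s, during which the arm holds its last target. There are 200 camera calls.

## Working session

There is one attempt and no reset: what is moved stays moved. The work goes in short steps, Python scripts to look and compute and a shell command to move; the robot and the scene stay as the last step left them, time stands still between calls to the robot, and variables do not carry over. Pictures are saved under pics/ and viewed, about 8 in all and at most 12, crops included, and the job is handed in when it is done.

```bash
mkdir -p pics; ls; cat > h.py <<'E'
import numpy as np, cv2
from station import ctrl, eyes
from scipy.spatial.transform import Rotation as R
def tool():
    s=ctrl.observe(); T=np.eye(4); q=s["ee_rot"]
    T[:3,:3]=R.from_quat([q[1],q[2],q[3],q[0]]).as_matrix(); T[:3,3]=s["position"]; return T
def shot(name):
    T=tool(); c=eyes.read_camera(name)
    c["W"]=np.array(c["world_from_camera"]) if "world_from_camera" in c else T@np.array(c["tool_from_camera"])
    h=c["image"].shape[0]; c["f"]=h/2/np.tan(np.radians(c["vertical_fov"])/2)
    return c
def rays(c,uv):
    uv=np.atleast_2d(np.asarray(uv,float)); d=np.stack([(uv[:,0]-c["cx"])/c["f"],(uv[:,1]-c["cy"])/c["f"]],1)
    p=d.copy()
    for _ in range(20): p=d/(1+c["k1"]*(p**2).sum(1,keepdims=True))
    return np.c_[p,np.ones(len(p))]
def onplane(c,uv,z):
    r=rays(c,uv)@c["W"][:3,:3].T; o=c["W"][:3,3]
    return o+r*((z-o[2])/r[:,2])[:,None]
def cloud(c):
    v,u=np.mgrid[:400,:640]; r=rays(c,np.c_[u.ravel(),v.ravel()])
    P=(r*c["depth"].reshape(-1,1))@c["W"][:3,:3].T+c["W"][:3,3]
    return P.reshape(400,640,3)
def pix(c,P):
    P=np.atleast_2d(P); q=(P-c["W"][:3,3])@c["W"][:3,:3]; s=q[:,:2]/q[:,2:]
    s=s*(1+c["k1"]*(s**2).sum(1,keepdims=True)); return s*c["f"]+[c["cx"],c["cy"]]
def save(c,n,crop=None,k=1):
    im=c["image"][:,:,::-1]
    if crop: x0,y0,x1,y1=crop; im=im[y0:y1,x0:x1]
    cv2.imwrite("pics/"+n+".png",cv2.resize(im,None,fx=k,fy=k,interpolation=cv2.INTER_CUBIC))
def rows(P,axes):  # shift/turn from present tool pose to a goal, in tool axes
    T=tool(); print("rotvec deg",np.round(R.from_matrix(T[:3,:3].T@axes).as_rotvec(degrees=True),2),"shift",np.round(T[:3,:3].T@(np.array(P)-T[:3,3]),4))
E
python3 - <<'E'
from h import *
print(ctrl.observe()); print(tool())
for n in("top","scene"):
    c=shot(n); save(c,n+"0"); print(n,c["f"],c["k1"],c["W"].round(3).tolist())
E
```

```text
pics
{'time_s': 0.0, 'joints': array([ 1.21797970e+00,  4.23838019e-01,  1.63071585e+00,  1.10060702e-05,
        1.08859271e+00, -1.89619705e-02]), 'dq': array([ 0.00053531, -0.00062655, -0.00031127, -0.00070239,  0.00297664,
        0.00164264]), 'joint_efforts': array([ 2.20887639e-03, -5.57391465e+01, -2.81743169e+01,  2.30396390e-04,
        7.25271544e-03,  3.42025987e-05]), 'position': array([0.20456246, 0.58998561, 0.23183729]), 'ee_rot': array([-0.69673816,  0.69781675, -0.11759471,  0.11738486]), 'force': array([ 0.40511332, -0.45641662, -0.74082224]), 'ft_torque': array([-0.01491611, -0.00417493, -0.02697562]), 'opening': 0.999133998122791}
[[ 9.44784558e-01 -5.46098330e-04  3.27691685e-01  2.04562464e-01]
 [-3.27692137e-01 -1.45484154e-03  9.44783439e-01  5.89985610e-01]
 [-3.92051828e-05 -9.99998793e-01 -1.55346395e-03  2.31837295e-01]
 [ 0.00000000e+00  0.00000000e+00  0.00000000e+00  1.00000000e+00]]
top 462.38367081056373 -0.020548431340866265 [[0.025, -0.996, 0.085, 0.355], [-1.0, -0.024, 0.015, -0.022], [-0.013, -0.086, -0.996, 1.724], [0.0, 0.0, 0.0, 1.0]]
scene 450.4839293278398 0.0021798802203611164 [[0.586, 0.447, -0.676, 1.457], [0.81, -0.301, 0.503, -0.705], [0.021, -0.842, -0.539, 0.868], [0.0, 0.0, 0.0, 1.0]]
```

View pics/top0.png

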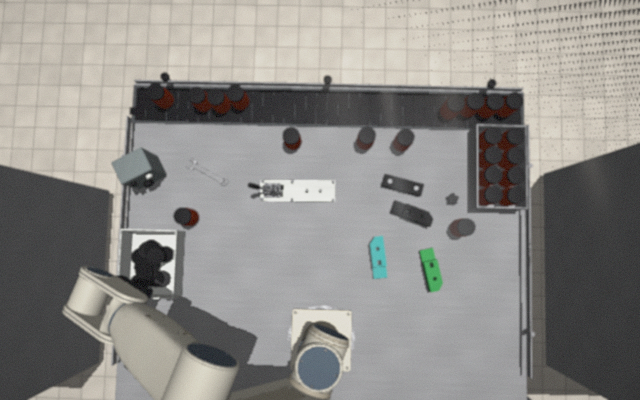

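View pics/scene0.png

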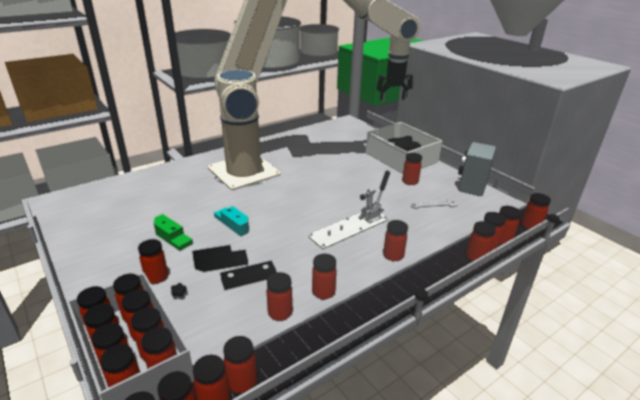

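Top view: the station is at (298,190) with its clamp at (270,190). There are four block-like things: dark (402,185), which has two light dots and is a uniform bar; dark (411,214); turquoise (378,257); and green (431,270). In the scene view the dark one at (220,260) seems to have the low step, so top (411,214) fits. I'll confirm it in a crop.

```bash
python3 - <<'E'
from h import *
c=shot("top"); s=shot("scene")
a=cv2.resize(c["image"][165:240,370:480],None,fx=5,fy=5,interpolation=3)
b=cv2.resize(s["image"][235:300,160:290],None,fx=4,fy=4,interpolation=3)
o=np.zeros((a.shape[0],0,3),np.uint8)
im=np.vstack([np.pad(a,((0,0),(0,0),(0,0))), np.pad(b,((0,0),(0,550-b.shape[1]),(0,0))) if b.shape[1]<=550 else b[:,:550]])[:600]
cv2.imwrite("pics/cropA.png",im[:,:,::-1])
P=cloud(c)
def st(name,m,c=c):
    n,l,stt,ce=cv2.connectedComponentsWithStats(m.astype(np.uint8))
    for i in range(1,n):
        if stt[i,4]>40:
            q=P[l==i]; (cx,cy),(w,h),an=cv2.minAreaRect(q[:,:2].astype(np.float32)*1000)
            print(name,ce[i].round(1),stt[i,4],"mm",round(cx),round(cy),"wh",round(w),round(h),round(an,1),"z",np.percentile(q[:,2],[5,50,95]).round(3))
I=c["image"].astype(int); box=np.zeros((400,640),bool); box[130:300,180:475]=1
st("dark",box&(I.max(2)<75)&(P[:,:,2]>.008)); st("white",box&(I.min(2)>205))
E
```

```text
dark [291.4 139.1] 275 mm 556 45 wh 422 58 25.6 z [0.032 0.111 0.119]
dark [366.8 137.4] 133 mm 553 -91 wh 49 420 72.4 z [0.078 0.112 0.118]
dark [405.7 138.5] 156 mm 547 -171 wh 49 483 58.1 z [0.078 0.112 0.118]
dark [472.1 156.9] 266 mm 504 -336 wh 168 674 39.4 z [0.013 0.041 0.067]
dark [386.6 182.7] 75 mm 581 -239 wh 46 41 75.3 z [0.015 0.03  0.037]
dark [411.9 187.7] 158 mm 482 -181 wh 71 400 28.6 z [0.023 0.03  0.038]
dark [418.5 215.8] 318 mm 433 -200 wh 86 379 10.8 z [0.026 0.046 0.053]
dark [186.7 217.4] 230 mm 407 241 wh 534 61 85.2 z [0.038 0.111 0.119]
white [305.2 190.1] 1107 mm 472 94 wh 260 229 88.6 z [0.004 0.011 0.018]
```

View pics/cropA.png

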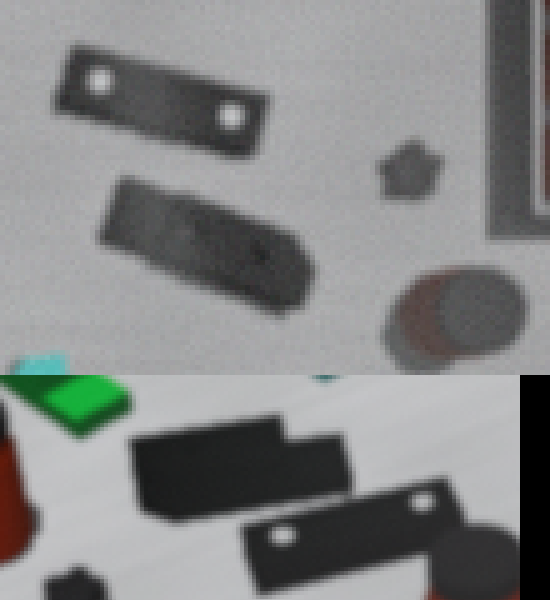

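The crop shows the lower dark part (top (411,214)) with the low step at its left end, near (392,207), and the bevelled nose at the right, near (432,221). That is the guide block. The other dark part, with white dots and no step, is the spare strip. Next come the poses and a first move.

```bash
python3 - <<'E'
from h import *
c=shot("top"); P=cloud(c)
e=onplane(c,[[391.6,207.4]],.02)[0]; n=onplane(c,[[432.,221.]],.046)[0]
d=(e-n)[:2]; L=np.linalg.norm(d); d/=L; mid=n[:2]+d*70; mid=n[:2]+d*.07
print("block",e,n,L,"mid",mid,"yaw of x",np.degrees(np.arctan2(-d[0],d[1])))
I=c["image"].astype(int); m=(I.min(2)>205); m[:,:255]=0;m[:,345:]=0;m[:170]=0;m[210:]=0
ct=max(cv2.findContours(m.astype(np.uint8),0,2)[0],key=cv2.contourArea)
b=cv2.boxPoints(cv2.minAreaRect(ct)); q=onplane(c,b,.01)[:,:2]; print("station box",b.round(1).tolist(),q.round(3).tolist())
w=shot("wrist"); print("tfc",np.array(w["tool_from_camera"]).round(3).tolist(),w["f"])
a=np.arctan2(-d[0],d[1]); z=np.array([np.cos(a),np.sin(a),0]); y=np.array([0,0,-1.]); x=np.cross(y,z)
rows([*mid,.25],np.c_[x,y,z])
E
```

```text
block [ 0.48610774 -0.2505378   0.02      ] [ 0.43827681 -0.39393737  0.046     ] 0.15116625142170692 mid [ 0.4604257  -0.32753386] yaw of x -18.44612129334166
station box [[264.0, 180.0], [334.0, 180.0], [334.0, 200.0], [264.0, 200.0]] [[0.578, 0.226], [0.584, -0.036], [0.509, -0.038], [0.503, 0.223]]
tfc [[-0.001, 0.951, 0.308, -0.079], [-0.001, -0.308, 0.951, -0.141], [1.0, 0.001, 0.001, 0.0], [0.0, 0.0, 0.0, 1.0]] 302.5492223118415
rotvec deg [2.000e-02 8.932e+01 2.000e-02] shift [ 0.5423 -0.0172 -0.7834]
```

```bash
python3 -m inch '[[0,50,0,0.28,-0.03,-0.17,0.085],[0,50,0,0.28,-0.03,-0.17,0.085],[0,50,0,0.28,-0.03,-0.17,0.085],[0,50,0,0.28,-0.03,-0.17,0.085],[0,50,0,0.28,-0.03,-0.17,0.085],[0,50,0,0.28,-0.03,-0.17,0.085],[0,50,0,0.28,-0.03,-0.17,0.085],[0,50,0,0.28,-0.03,-0.17,0.085]]' 40
python3 - <<'E'
from h import *
a=np.radians(-18.4); z=np.array([np.cos(a),np.sin(a),0]); y=np.array([0,0,-1.]); x=np.cross(y,z); print(x,ctrl.observe()["joints"])
rows([.460,-.327,.25],np.c_[x,y,z]); rows([.460,-.08,.25],np.c_[x,y,z])
E
```

```text
time_s: 0.97
position: [0.4147, 0.3361, 0.263]
ee_rot: [0.581, -0.581, 0.403, -0.403]
force: [1.0, 0.3, -1.1]
opening: 1.0
[-0.31564904 -0.94887601 -0.        ] [ 6.58936140e-01  2.52912383e-01  1.80342554e+00 -2.14283253e-04
  1.08484670e+00  3.01528917e-01]
rotvec deg [-3.000e-02  3.888e+01 -1.000e-02] shift [ 0.6371  0.013  -0.1897]
rotvec deg [-3.000e-02  3.888e+01 -1.000e-02] shift [ 0.4057  0.013  -0.1032]
```

```bash
python3 -m inch '[[0,20,0,0.28,0,-0.017,0.085],[0,20,0,0.28,0,-0.017,0.085],[0,20,0,0.28,0,-0.017,0.085],[0,20,0,0.28,0,-0.017,0.085],[0,20,0,0.28,0,-0.017,0.085],[0,20,0,0.28,0,-0.017,0.085],[0,20,0,0.28,0,-0.017,0.085],[0,20,0,0.28,0,-0.017,0.085]]'
python3 - <<'E'
from h import *
import pickle
c=shot("wrist"); save(c,"w1"); print(tool().round(4)); pickle.dump(c,open("w1.pkl","wb"))
E
```

```text
time_s: 1.63
position: [0.4989, 0.066, 0.2629]
ee_rot: [-0.503, 0.503, -0.497, 0.498]
force: [-0.9, -0.3, -0.5]
opening: 0.999
[[ 1.080e-02  4.000e-04  9.999e-01  4.982e-01]
 [-9.999e-01 -2.000e-04  1.080e-02  6.800e-02]
 [ 2.000e-04 -1.000e+00  4.000e-04  2.627e-01]
 [ 0.000e+00  0.000e+00  0.000e+00  1.000e+00]]
```

View pics/w1.png

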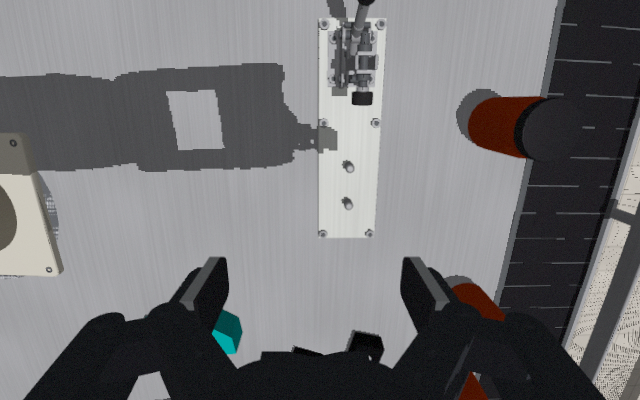

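The wrist view shows the plate from (318,18) to (373,238), pins near (348,166) and (347,203), the open clamp with its foot at (362,97), and the handle tip at about (365,3). I'll fit the plate and pins from depth.

```bash
python3 - <<'E'
from h import *
import pickle
c=pickle.load(open("w1.pkl","rb")); P=cloud(c); I=c["image"].astype(int)
reg=np.zeros((400,640),bool); reg[10:245,305:395]=1
z=P[:,:,2]
print("table z",np.median(z[250:280,300:360]),"plate z",np.median(z[210:230,330:360]))
m=reg&(abs(z-.010)<.004)&(I.min(2)>120)
n,l,s,ce=cv2.connectedComponentsWithStats(m.astype(np.uint8)); i=1+s[1:,4].argmax(); q=P[l==i]
r=cv2.minAreaRect((q[:,:2]*1000).astype(np.float32)); print("plate",s[i],r,cv2.boxPoints(r).round(1).tolist())
# rgb edges: bright mask, per-row left/right
xs=[]
g=I.min(2)
for v in range(110,232,6):
    row=g[v]; k=np.where((row[305:395]>190))[0]+305
    xs.append((v,k.min(),k.max()))
E1=onplane(c,[(a,v) for v,a,b in xs],.01);E2=onplane(c,[(b+1,v) for v,a,b in xs],.01)
for E in(E1,E2): 
    p=np.polyfit(E[:,1],E[:,0],1); print("edge x at y=.05",np.polyval(p,.05),"ang",np.degrees(np.arctan(p[0])),"rms",np.std(E[:,0]-np.polyval(p,E[:,1])))
v=np.arange(225,250); print("bottom",[int(g[k,345]) for k in v]); 
mp=reg&(z>.024)&(z<.036); mp[:145]=0;mp[215:]=0
n,l,s,ce=cv2.connectedComponentsWithStats(mp.astype(np.uint8))
for i in range(1,n):
    if s[i,4]>5: q=P[l==i]; print("pin",ce[i].round(1),s[i],q.mean(0).round(4),np.percentile(q[:,2],95),"box",q[:,:2].min(0).round(4),q[:,:2].max(0).round(4))
E
```

```text
table z -0.0004200568436558416 plate z 0.009877383864250938
plate [ 318   18   69  221 9388] ((544.5656127929688, 102.01819610595703), (80.11296844482422, 280.1624450683594), 0.7771931290626526) [[502.6000061035156, 241.5], [506.3999938964844, -38.599998474121094], [586.5, -37.5], [582.7000122070312, 242.60000610351562]]
edge x at y=.05 0.5112940858946308 ang 3.5358604881559814 rms 0.008049317339873907
edge x at y=.05 0.5838472686698984 ang -1.8078769767839358 rms 0.002762854251262967
bottom [204, 202, 202, 202, 203, 202, 202, 202, 203, 203, 201, 204, 191, 170, 162, 161, 163, 162, 163, 163, 162, 162, 162, 161, 163]
pin [349.8 168.1] [345 164  10   9  73] [0.5446 0.068  0.0283] 0.030231559080402138 box [0.5389 0.0626] [0.5502 0.0731]
pin [348.5 205.4] [344 201  10   9  64] [0.5453 0.0184 0.0285] 0.03045599061534014 box [0.5397 0.0129] [0.5515 0.0233]
```

```bash
python3 -m inch '[[0,19,0,0.33,0.0,-0.04,0.085],[0,19,0,0.33,0,-0.04,0.085],[0,19,0,0.33,0,-0.04,0.085],[0,19,0,0.33,0,-0.04,0.085],[0,19,0,0.33,0,-0.04,0.085],[0,19,0,0.33,0,-0.04,0.085],[0,19,0,0.33,0,-0.04,0.085],[0,19,0,0.33,0,-0.04,0.085]]'
python3 - <<'E'
from h import *
import pickle
c=shot("wrist"); save(c,"w2"); pickle.dump(c,open("w2.pkl","wb")); print(tool()[:3,3],"mid pix",pix(c,[.46,-.327,.046]))
P=cloud(c); z=P[:,:,2]; reg=np.zeros((400,640),bool); reg[20:250,200:440]=1
I=c["image"].astype(int); dark=(I.max(2)<110)&reg
for nm,m in(("hi",dark&(abs(z-.046)<.004)),("step",dark&(abs(z-.020)<.004)),("30",dark&(abs(z-.030)<.003))):
    n,l,s,ce=cv2.connectedComponentsWithStats(m.astype(np.uint8))
    for i in range(1,n):
        if s[i,4]>150:
            q=P[l==i]; r=cv2.minAreaRect((q[:,:2]*1000).astype(np.float32)); print(nm,ce[i].round(),s[i,4],np.array(r[0]).round(1),np.array(r[1]).round(1),round(r[2],2),np.median(q[:,2]))
E
```

```text
time_s: 2.35
position: [0.4623, -0.261, 0.2628]
ee_rot: [-0.415, 0.415, -0.572, 0.572]
force: [0.8, 0.3, 0.1]
opening: 0.997
[ 0.46225177 -0.26732905  0.26305233] mid pix [[328.09013061 221.62421945]]
hi [217. 150.] 1083 [ 362.3 -206.7] [58.2 44.1] 59.2 0.045557663574210205
hi [333. 220.] 2097 [ 466.8 -328.6] [80.9 49.2] 70.56 0.04570054636413068
step [334. 169.] 1283 [ 486.9 -270.7] [43.8 48.9] 70.61 0.019820821145155765
30 [404. 157.] 4017 [ 573.1 -286.2] [149.7  46.6] 76.61 0.029750413144521648
```

View pics/w2.png

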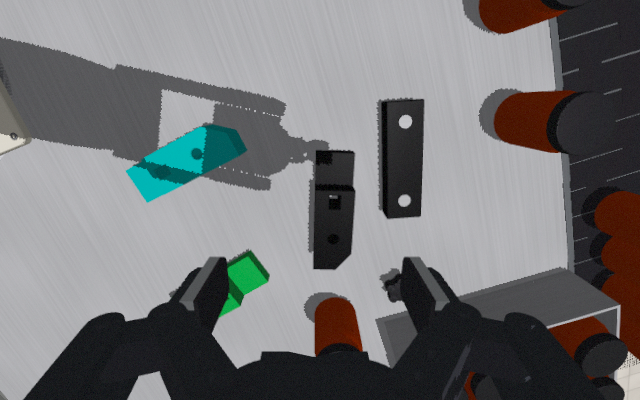

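```bash
python3 - <<'E'
from h import *
import pickle
a=np.radians(-19.4); z=np.array([np.cos(a),np.sin(a),0]); y=np.array([0,0,-1.]); x=np.cross(y,z)
rows([.4665,-.3287,.25],np.c_[x,y,z]); rows([.4665,-.3287,.034],np.c_[x,y,z]); print(ctrl.observe()["position"])
c=pickle.load(open("w1.pkl","rb")); P=cloud(c)[0:110,305:400].reshape(-1,3); P=P[P[:,2]>.04]; o=np.array([.5449,.0432]); d=np.array([-.0136,1])
s=(P[:,:2]-o)@d; t=(P[:,:2]-o)@[1,.0136]
for lo,hi in((.04,.08),(.08,.1),(.1,.12),(.12,.15),(.15,.2)):
    k=(P[:,2]>lo)&(P[:,2]<hi); print(lo,hi,k.sum(),np.percentile(s[k],[1,50,99]).round(3) if k.any() else "",np.percentile(t[k],[1,50,99]).round(3) if k.any() else "")
E
```

```text
rotvec deg [-0.14  1.19  0.2 ] shift [0.0569 0.0133 0.0232]
rotvec deg [-0.14  1.19  0.2 ] shift [0.0562 0.2293 0.0227]
[ 0.46225177 -0.26732905  0.26305233]
0.04 0.08 961 [0.123 0.17  0.185] [-0.018 -0.007  0.017]
0.08 0.1 221 [0.134 0.182 0.189] [-0.011 -0.002  0.007]
0.1 0.12 1162 [0.102 0.133 0.187] [-0.011 -0.001  0.008]
0.12 0.15 125 [0.131 0.137 0.143] [-0.011  0.006  0.009]
0.15 0.2 0
```

```bash
python3 -m inch '[[0,1.2,0,0.0565,0.03,0.023,0.066],[0,1.2,0,0.0565,0.03,0.023,0.066],[0,1.2,0,0.0565,0.03,0.023,0.066],[0,1.2,0,0.0565,0.06,0.023,0.066],[0,1.2,0,0.0565,0.10,0.023,0.066],[0,1.2,0,0.0565,0.14,0.023,0.066],[0,1.2,0,0.0565,0.15,0.023,0.066],[0,1.2,0,0.0565,0.15,0.023,0.066]]' 40
python3 - <<'E'
from h import *
a=np.radians(-19.4); z=np.array([np.cos(a),np.sin(a),0]); y=np.array([0,0,-1.]); x=np.cross(y,z)
rows([.4665,-.3287,.034],np.c_[x,y,z])
E
```

```text
time_s: 3.07
position: [0.4653, -0.3184, 0.11]
ee_rot: [0.409, -0.41, 0.579, -0.574]
force: [-0.7, 0.2, 0.1]
opening: 0.769
rotvec deg [ 0.38  0.14 -0.12] shift [0.0095 0.076  0.005 ]
```

```bash
python3 -m inch '[[0,0,0,0,0,0,0.066],[0,0,0,0,0,0,0.066]]'
python3 - <<'E'
from h import *
a=np.radians(-19.4); z=np.array([np.cos(a),np.sin(a),0]); y=np.array([0,0,-1.]); x=np.cross(y,z)
rows([.4665,-.3287,.034],np.c_[x,y,z])
E
```

```text
time_s: 3.23
position: [0.4685, -0.3214, 0.1149]
ee_rot: [-0.41, 0.409, -0.576, 0.578]
force: [-0.0, 0.3, 1.1]
opening: 0.77
rotvec deg [-0.19  0.11  0.05] shift [0.0074 0.0809 0.0003]
```

```bash
python3 -m inch '[[0,0,0,0.0075,0.02,0,0.066],[0,0,0,0.0075,0.04,0,0.066],[0,0,0,0.0075,0.06,0,0.066],[0,0,0,0.0075,0.081,0,0.066],[0,0,0,0.0075,0.081,0,0.066],[0,0,0,0.0075,0.081,0,0.066]]'
python3 - <<'E'
from h import *
a=np.radians(-19.4); z=np.array([np.cos(a),np.sin(a),0]); y=np.array([0,0,-1.]); x=np.cross(y,z)
rows([.4665,-.3287,.034],np.c_[x,y,z]); c=shot("wrist"); save(c,"w3",(160,60,480,400),1.7)
E
```

```text
time_s: 3.73
position: [0.465, -0.3284, 0.0329]
ee_rot: [-0.409, 0.409, -0.576, 0.577]
force: [-0.2, 0.2, -0.1]
opening: 0.771
rotvec deg [-0.06  0.08  0.02] shift [-0.0002 -0.0011  0.0015]
```

View pics/w3.png

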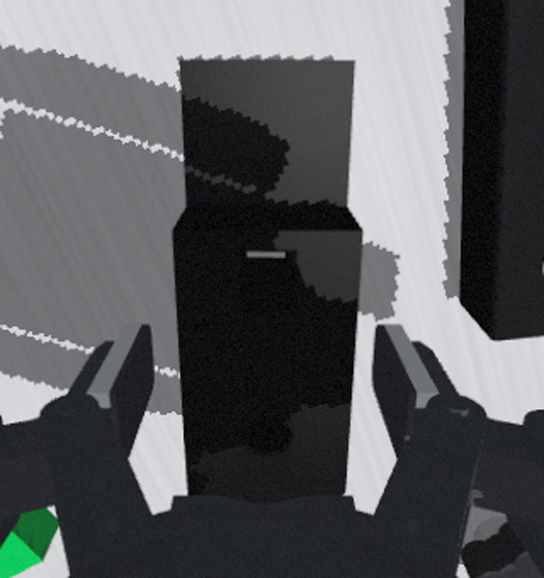

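The block lies between the open pads: step end at the crop top (268,60), slot at (265,255), pads clear on both sides. I'll close on it.

```bash
python3 -m inch '[[0,0,0,0,0,0.001,0.044],[0,0,0,0,0,0.001,0.044],[0,0,0,0,0,0.001,0.044],[0,0,0,0,0,0.001,0.044],[0,0,0,0,0,0.001,0.044],[0,0,0,0,0,0.001,0.044]]' 50
python3 -m inch '[[0,0,0,0,-0.03,0,0.044],[0,0,0,0,-0.06,0,0.044],[0,0,0,0,-0.10,0,0.044],[0,0,0,0,-0.14,0,0.044],[0,0,0,0,-0.16,0,0.044],[0,0,0,0,-0.16,0,0.044],[0,0,0,0,-0.16,0,0.044]]'
python3 - <<'E'
from h import *
a=np.radians(0.78); z=np.array([np.cos(a),np.sin(a),0]); y=np.array([0,0,-1.]); x=np.cross(y,z)
rows([.5449,.0432,.194],np.c_[x,y,z])
E
```

```text
time_s: 4.28
position: [0.4668, -0.3293, 0.0341]
ee_rot: [-0.409, 0.409, -0.575, 0.578]
force: [-0.4, 0.6, 6.2]
opening: 0.57
time_s: 4.87
position: [0.466, -0.3288, 0.1938]
ee_rot: [-0.409, 0.409, -0.575, 0.578]
force: [0.4, 0.9, -2.4]
opening: 0.568
rotvec deg [ -0.22 -20.11   0.11] shift [-0.3772 -0.0009 -0.0486]
```

```bash
python3 -m inch '[[0,-10,0,-0.02,0,-0.003,0.044],[0,-20.1,0,-0.06,0,-0.008,0.044],[0,-20.1,0,-0.10,0,-0.013,0.044],[0,-20.1,0,-0.14,0,-0.018,0.044],[0,-20.1,0,-0.18,0,-0.023,0.044],[0,-20.1,0,-0.22,0,-0.028,0.044],[0,-20.1,0,-0.25,0,-0.032,0.044],[0,-20.1,0,-0.27,0,-0.035,0.044]]'
python3 -m inch '[[0,0,0,0,0,0,0.044],[0,0,0,0,0,0,0.044],[0,0,0,0,0,0,0.044]]'
python3 - <<'E'
from h import *
a=np.radians(0.78); z=np.array([np.cos(a),np.sin(a),0]); y=np.array([0,0,-1.]); x=np.cross(y,z)
rows([.5449,.0432,.194],np.c_[x,y,z])
E
```

```text
time_s: 5.53
position: [0.5205, -0.0589, 0.1898]
ee_rot: [-0.503, 0.504, -0.497, 0.495]
force: [-1.0, -0.1, -2.6]
opening: 0.572
time_s: 5.78
position: [0.5206, -0.0622, 0.1904]
ee_rot: [-0.503, 0.504, -0.497, 0.496]
force: [-0.1, -0.6, -3.2]
opening: 0.564
rotvec deg [ 0.14  0.02 -0.01] shift [-0.105  -0.0036  0.0257]
```

```bash
cat > meas.py <<'E'
from h import *
def rect(P,m,mn=150):
    n,l,s,ce=cv2.connectedComponentsWithStats(m.astype(np.uint8)); i=1+s[1:,4].argmax(); q=P[l==i]
    return cv2.minAreaRect((q[:,:2]*1000).astype(np.float32)),s[i],np.median(q[:,2])
c=shot("wrist"); save(c,"w_%d"%(ctrl.observe()["time_s"]*100)); T=tool(); P=cloud(c); z=P[:,:,2]; I=c["image"].astype(int)
u=T[2,3]-.034; reg=np.zeros((400,640),bool); reg[20:330,220:420]=1; dark=reg&(I.max(2)<110)
print("tcp",T[:3,3].round(4),"underside guess",u)
for nm,m in(("hi",dark&(abs(z-u-.046)<.006)),("step",dark&(abs(z-u-.02)<.006)),("plate",(abs(z-.01)<.004)&(I.min(2)>110))):
    r,s,zz=rect(P,m); print(nm,s,np.array(r[0]).round(1),np.array(r[1]).round(1),round(r[2],2),"z",zz)
reg[:]=0; reg[:200,250:420]=1
mp=reg&(z>.024)&(z<.034)
n,l,s,ce=cv2.connectedComponentsWithStats(mp.astype(np.uint8))
for i in range(1,n):
    if s[i,4]>40: q=P[l==i]; print("pin?",ce[i].round(),s[i,4],((q.min(0)+q.max(0))/2).round(4),np.ptp(q,axis=0).round(4))
E
python3 meas.py
```

```text
tcp [ 0.5208 -0.0626  0.1907] underside guess 0.1566988374212491
hi [  256   191   117   139 13206] [521.  -58.8] [53.7 75.3] 1.12 z 0.20193186962835946
step [ 263   94  102   91 8701] [ 5.199e+02 -2.000e-01] [50.  43.6] 0.8 z 0.17611135255635751
plate [ 299    0   85  158 8230] [545.2  37.5] [ 80.5 149.3] 0.97 z 0.009695290433673398
pin? [341.  47.] 142 [0.5439 0.0673 0.0279] [0.0119 0.0108 0.0075]
```

```bash
python3 -m inch '[[0,0,0,-0.03,0,0.007,0.044],[0,0,0,-0.065,0,0.016,0.044],[0,0,0,-0.1043,0,0.0258,0.044],[0,0,0,-0.1043,0.03,0.0258,0.044],[0,0,0,-0.1043,0.065,0.0258,0.044],[0,0,0,-0.1043,0.10,0.0258,0.044],[0,0,0,-0.1043,0.112,0.0258,0.044],[0,0,0,-0.1043,0.112,0.0258,0.044]]'
python3 -m inch '[[0,0,0,0,0,0,0.044],[0,0,0,0,0,0,0.044],[0,0,0,0,0,0,0.044]]'
python3 meas.py; python3 - <<'E'
from h import *
a=np.radians(0.85); z=np.array([np.cos(a),np.sin(a),0]); y=np.array([0,0,-1.]); x=np.cross(y,z)
rows([.5453,.042,.0646],np.c_[x,y,z])
E
```

```text
time_s: 6.5
position: [0.5433, 0.0415, 0.0765]
ee_rot: [-0.501, 0.505, -0.499, 0.495]
force: [-1.0, -0.4, -3.5]
opening: 0.568
time_s: 6.75
position: [0.5476, 0.0423, 0.0816]
ee_rot: [0.504, -0.502, 0.496, -0.498]
force: [-0.2, 1.0, -0.9]
opening: 0.566
tcp [0.5474 0.0424 0.0815] underside guess 0.04754319941442617
hi [  257   190   115   140 13244] [547.9  45.5] [52.7 75.6] 0.7 z 0.09311349176959782
step [ 263   94  102   90 8709] [547.1 104.3] [50.2 43.6] 0.88 z 0.06730030924548075
plate [ 244    0  129  102 8895] [542.9 153.8] [80.6 60.4] 0.19 z 0.009745930514678675
rotvec deg [-0.2  -0.11 -0.01] shift [ 0.0004  0.0169 -0.0022]
```

```bash
python3 -m inch '[[0,0,0,0,0,-0.0023,0.044],[0,0,0,0,0,-0.0023,0.044],[0,0,0,0,0,-0.0023,0.044],[0,0,0,0,0,-0.0023,0.044]]'
python3 meas.py|egrep 'tcp|step'; python3 - <<'E'
from h import *
a=np.radians(0.85); z=np.array([np.cos(a),np.sin(a),0]); y=np.array([0,0,-1.]); x=np.cross(y,z)
rows([.5453,.042,.0646],np.c_[x,y,z])
E
```

```text
time_s: 7.13
position: [0.5438, 0.0427, 0.08]
ee_rot: [0.504, -0.503, 0.496, -0.497]
force: [-0.1, -0.1, -2.1]
opening: 0.569
tcp [0.5437 0.0427 0.0799] underside guess 0.04586314888136531
step [ 263   94  102   90 8703] [543.2 104.6] [50.  43.8] 1.04 z 0.06564502092959093
rotvec deg [-0.02 -0.07 -0.  ] shift [0.0007 0.0153 0.0015]
```

```bash
python3 -m inch '[[0,0,0,0,0.002,0.0011,0.044],[0,0,0,0,0.006,0.0011,0.044],[0,0,0,0,0.010,0.0011,0.044],[0,0,0,0,0.0125,0.0011,0.044],[0,0,0,0,0.0125,0.0011,0.044],[0,0,0,0,0.0125,0.0011,0.044],[0,0,0,0,0.0125,0.0011,0.044],[0,0,0,0,0.0125,0.0011,0.044]]'
python3 meas.py|egrep 'tcp|step'; python3 - <<'E'
from h import *
a=np.radians(0.85); z=np.array([np.cos(a),np.sin(a),0]); y=np.array([0,0,-1.]); x=np.cross(y,z)
rows([.5453,.042,.0646],np.c_[x,y,z])
E
```

```text
time_s: 7.85
position: [0.5449, 0.0426, 0.0672]
ee_rot: [0.503, -0.503, 0.497, -0.497]
force: [0.2, 0.4, -2.3]
opening: 0.565
tcp [0.5449 0.0427 0.0672] underside guess 0.033237588127092016
step [ 263   94  102   91 8729] [544.3 104.5] [50.3 43.6] 0.77 z 0.05284867168094434
rotvec deg [-0.01 -0.07 -0.  ] shift [0.0007 0.0026 0.0004]
```

```bash
python3 -m inch '[[0,0,0,0,0.001,0,0.044],[0,0,0,0,0.002,0,0.044],[0,0,0,0,0.003,0,0.044],[0,0,0,0,0.004,0,0.044],[0,0,0,0,0.005,0,0.044],[0,0,0,0,0.005,0,0.044],[0,0,0,0,0.005,0,0.044]]'
python3 - <<'E'
from h import *
s=ctrl.observe(); print(s["position"].round(4),s["force"].round(1),s["ft_torque"].round(2))
E
```

```text
time_s: 8.48
position: [0.5447, 0.0426, 0.062]
ee_rot: [-0.503, 0.503, -0.497, 0.497]
force: [-0.2, -0.8, -2.6]
opening: 0.566
[0.5447 0.0426 0.062 ] [-0.2 -0.8 -2.6] [-0.03 -0.03 -0.01]
```

```bash
python3 -m inch '[[0,0,0,0,0.001,0,0.044],[0,0,0,0,0.002,0,0.044],[0,0,0,0,0.003,0,0.044],[0,0,0,0,0.004,0,0.044],[0,0,0,0,0.004,0,0.044],[0,0,0,0,0.004,0,0.044]]'
python3 - <<'E'
from h import *
s=ctrl.observe(); print(s["position"].round(4),s["force"].round(1),s["ft_torque"].round(2))
E
```

```text
time_s: 8.98
position: [0.5447, 0.0426, 0.058]
ee_rot: [-0.503, 0.503, -0.497, 0.497]
force: [-0.9, -0.2, -3.2]
opening: 0.565
[0.5447 0.0426 0.058 ] [-0.9 -0.2 -3.2] [-0.08  0.04  0.02]
```

```bash
python3 -m inch '[[0,0,0,0,0.0015,0,0.044],[0,0,0,0,0.003,0,0.044],[0,0,0,0,0.0045,0,0.044],[0,0,0,0,0.006,0,0.044],[0,0,0,0,0.0075,0,0.044],[0,0,0,0,0.009,0,0.044],[0,0,0,0,0.009,0,0.044],[0,0,0,0,0.009,0,0.044]]'
python3 - <<'E'
from h import *
s=ctrl.observe(); print(s["position"].round(4),s["force"].round(1),s["ft_torque"].round(2))
E
```

```text
time_s: 9.65
position: [0.5446, 0.0426, 0.0489]
ee_rot: [-0.503, 0.503, -0.497, 0.497]
force: [-0.2, -0.3, -3.4]
opening: 0.57
[0.5446 0.0426 0.0489] [-0.2 -0.3 -3.4] [-0.07  0.11 -0.03]
```

```bash
python3 -m inch '[[0,0,0,0,0.001,0,0.044],[0,0,0,0,0.002,0,0.044],[0,0,0,0,0.003,0,0.044],[0,0,0,0,0.0035,0,0.044],[0,0,0,0,0.004,0,0.044],[0,0,0,0,0.004,0,0.044]]'
python3 - <<'E'
from h import *
s=ctrl.observe(); print(s["position"].round(4),s["force"].round(1),s["ft_torque"].round(2))
E
```

```text
time_s: 10.15
position: [0.5448, 0.0426, 0.045]
ee_rot: [-0.503, 0.503, -0.497, 0.497]
force: [-1.0, -1.1, -3.8]
opening: 0.568
[0.5448 0.0426 0.045 ] [-1.  -1.1 -3.8] [-0.25  0.07 -0.  ]
```

```bash
python3 -m inch '[[0,0,0,0,0.0005,0,0.044],[0,0,0,0,0.001,0,0.044],[0,0,0,0,0.001,0,0.044]]'
python3 meas.py|egrep 'tcp|step|hi'; python3 - <<'E'
from h import *
s=ctrl.observe(); print(s["position"].round(4),s["force"].round(1),s["ft_torque"].round(2))
E
```

```text
time_s: 10.4
position: [0.5448, 0.0426, 0.0442]
ee_rot: [-0.503, 0.503, -0.497, 0.497]
force: [-1.4, -1.5, -1.3]
opening: 0.564
tcp [0.5448 0.0426 0.0442] underside guess 0.01020756609327629
hi [  233   191   163   139 13709] [545.1  46. ] [75.5 75.2] 0.83 z 0.05570568075681312
step [ 263   94  102   90 8739] [544.1 104.5] [49.9 43.7] 0.82 z 0.02978287739518909
[0.5448 0.0426 0.0442] [-2.2 -2.6 -0.9] [-0.28  0.14 -0.06]
```

Seated: the step's top reads z 0.0298, which is the plate plus 20 mm. I'll release and rise.

```bash
python3 -m inch '[[0,0,0,0,0,0,0.066],[0,0,0,0,0,0,0.066],[0,0,0,0,0,0,0.066],[0,0,0,0,0,0,0.066],[0,0,0,0,-0.01,0,0.066],[0,0,0,0,-0.03,0,0.066],[0,0,0,0,-0.06,0,0.066],[0,0,0,0,-0.1,0,0.066]]'
python3 -m inch '[[0,0,0,0.01,-0.03,0,0.066],[0,0,0,0.03,-0.06,0,0.066],[0,0,0,0.05,-0.09,0,0.066],[0,0,0,0.05,-0.13,0,0.03],[0,0,0,0.05,-0.15,0,0],[0,0,0,0.05,-0.15,0,0],[0,0,0,0.05,-0.15,0,0],[0,0,0,0.05,-0.15,0,0]]'
python3 - <<'E'
from h import *
import pickle
c=shot("wrist"); save(c,"w5"); pickle.dump(c,open("w5.pkl","wb")); T=tool(); print(T[:3,3],ctrl.observe()["force"])
P=cloud(c); z=P[:,:,2]; I=c["image"].astype(int); o=np.array([.5449,.0430]); d=np.array([-.0136,1]); e=np.array([1,.0136])
s=(P[:,:,:2]-o)@d; t=(P[:,:,:2]-o)@e
dark=I.max(2)<120
for nm,m in(("hi",dark&(abs(z-.056)<.004)&(abs(s)<.1)&(abs(t)<.05)),("step",dark&(abs(z-.030)<.004)&(abs(s-.06)<.05)&(abs(t)<.05))):
    q=P[m]; r=cv2.minAreaRect((q[:,:2]*1000).astype(np.float32)); print(nm,m.sum(),np.array(r[0]).round(1),np.array(r[1]).round(1),round(r[2],2),np.median(q[:,2]).round(4))
k=(s>.08)&(s<.3)&(abs(t)<.05)&(z>.06)&(z<.25)
for lo in np.arange(.06,.2,.01):
    kk=k&(z>lo)&(z<lo+.01)
    for a,b in((.08,.155),(.155,.3)):
        g=kk&(s>a)&(s<b)
        if g.sum()>3: print(round(lo,3),a,g.sum(),np.percentile(s[g],[2,50,98]).round(3),np.percentile(t[g],[2,50,98]).round(3))
E
```

```text
time_s: 11.12
position: [0.543, 0.0426, 0.1438]
ee_rot: [-0.502, 0.505, -0.498, 0.495]
force: [-0.5, 1.1, -0.2]
opening: 0.773
time_s: 11.78
position: [0.5447, -0.0073, 0.2937]
ee_rot: [-0.503, 0.504, -0.497, 0.496]
force: [0.2, 0.4, -0.3]
opening: 0.061
[ 0.54446858 -0.0072002   0.29303597] [-0.18876902  0.76366211  0.75242764]
hi 3135 [545.   28.6] [ 49.  109.4] 0.86 0.0557
step 1424 [544.   92.9] [49.1 67. ] 0.39 0.0297
0.06 0.08 8 [0.136 0.136 0.137] [-0.009  0.     0.009]
0.09 0.08 10 [0.102 0.103 0.103] [-0.005  0.     0.005]
0.1 0.08 116 [0.102 0.116 0.124] [-0.01 -0.    0.01]
0.11 0.08 322 [0.102 0.109 0.122] [-0.009  0.     0.008]
```

View pics/w5.png

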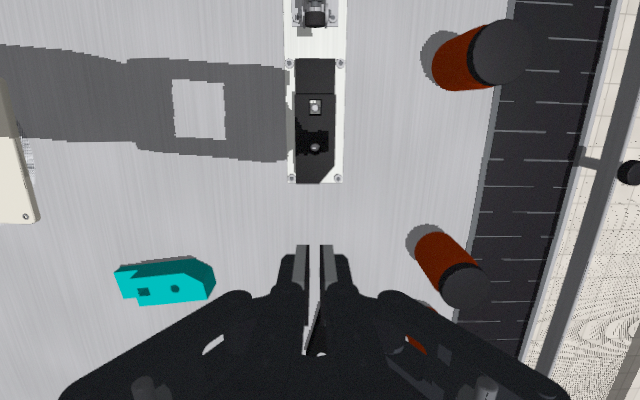

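The block sits flat with a pin visible in both holes at (315,105) and (315,147). The clamp is open at (315,10). Next I'll locate the handle from w1, top and scene depth.

```bash
python3 - <<'E'
from h import *
import pickle
o=np.array([.5449,.0430]); d=np.array([-.0136,1]); e=np.array([1,.0136])
for nm in("w1","top","scene"):
    c=pickle.load(open("w1.pkl","rb")) if nm=="w1" else shot(nm)
    if nm=="scene": save(c,"s1",(290,150,450,270),5)
    P=cloud(c); z=P[:,:,2]; s=(P[:,:,:2]-o)@d; t=(P[:,:,:2]-o)@e
    for lo in np.arange(.08,.2,.015):
        g=(s>.155)&(s<.3)&(abs(t)<.03)&(z>lo)&(z<lo+.015)
        if g.sum()>3: print(nm,round(lo,3),g.sum(),"s",np.percentile(s[g],[2,50,98]).round(3),"t",np.percentile(t[g],[2,50,98]).round(3),"z",np.median(z[g]).round(3))
E
```

```text
w1 0.08 121 s [0.179 0.183 0.188] t [-0.005 -0.001  0.004] z 0.088
w1 0.095 70 s [0.156 0.186 0.188] t [-0.007 -0.002  0.004] z 0.099
w1 0.11 140 s [0.155 0.161 0.187] t [-0.006 -0.001  0.005] z 0.113
top 0.08 4 s [0.182 0.183 0.185] t [-0.004 -0.002  0.003] z 0.09
top 0.11 12 s [0.156 0.186 0.191] t [-0.007 -0.002  0.006] z 0.117
top 0.125 9 s [0.19  0.192 0.199] t [-0.009 -0.005  0.005] z 0.133
top 0.14 15 s [0.192 0.197 0.203] t [-0.01  -0.001  0.006] z 0.148
top 0.155 20 s [0.198 0.207 0.218] t [-0.01  -0.002  0.008] z 0.165
top 0.17 10 s [0.204 0.208 0.214] t [-0.007 -0.     0.004] z 0.172
scene 0.08 15 s [0.175 0.184 0.192] t [-0.003  0.004  0.009] z 0.086
scene 0.095 17 s [0.155 0.186 0.19 ] t [-0.002  0.007  0.012] z 0.107
scene 0.11 24 s [0.168 0.188 0.2  ] t [-0.003  0.008  0.012] z 0.117
scene 0.125 27 s [0.183 0.193 0.207] t [-0.005  0.006  0.012] z 0.13
scene 0.14 30 s [0.19  0.198 0.211] t [-0.005  0.006  0.013] z 0.149
scene 0.155 26 s [0.198 0.203 0.214] t [-0.002  0.005  0.013] z 0.163
```

View pics/s1.png

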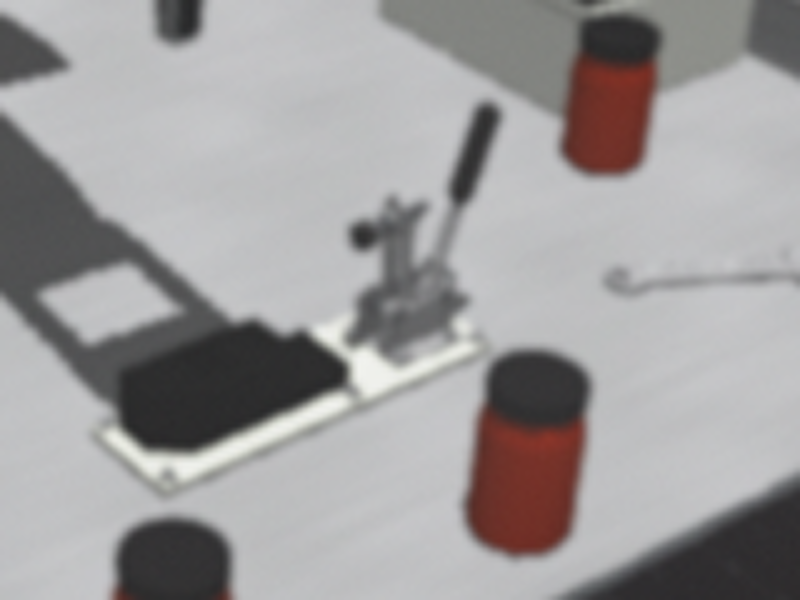

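The handle leans about 14° towards +y, with its pivot at s = 0.175 and its tip near z 0.17. I'll push with shut fingers, coming down between the clamp arm and the handle, above the spindle tail.

```bash
python3 -m inch '[[0,0,0,-0.03,0,0,0],[0,0,0,-0.07,0,0,0],[0,0,0,-0.11,0,0,0],[0,0,0,-0.15,0,0,0],[0,0,0,-0.18,0,0,0],[0,0,0,-0.205,0,0,0],[0,0,0,-0.213,0,0,0],[0,0,0,-0.213,0,0,0]]'
python3 -m inch '[[0,0,0,0,0,0,0],[0,0,0,0,0,0,0],[0,0,0,0,0,0,0]]'
cat > st.py <<'E'
from h import *
st=ctrl.observe(); p=st["position"]; q=p[:2]-np.array([.5449,.0430])
s,t=q@[-.0136,1],q@[1,.0136]; tip=p[2]-.022
f=st["force"]; C=np.array([s*1000+11-175,tip*1000-42])
th=np.degrees(np.arctan2(C[0],C[1])+np.arcsin(9/np.hypot(*C)))
print("t",round(st["time_s"],2),"s",round(s*1000,1),"t",round(t*1000,1),"tipz",round(tip*1000,1),"theta if touching",round(th,1),"r",round((C@C-81)**.5,1),"F",f.round(1),"ftq",st["ft_torque"].round(2))
T=tool(); a=np.radians(.8); z=np.array([np.cos(a),np.sin(a),0]); y=np.array([0,0,-1.]); rows(T[:3,3],np.c_[np.cross(y,z),y,z])
E
python3 st.py
```

```text
time_s: 12.6
position: [0.5419, 0.2073, 0.2929]
ee_rot: [-0.504, 0.505, -0.496, 0.495]
force: [-0.0, -0.7, 0.7]
opening: -0.003
time_s: 12.85
position: [0.5426, 0.2042, 0.2939]
ee_rot: [-0.503, 0.503, -0.497, 0.497]
force: [-0.1, -0.6, -0.6]
opening: -0.002
t 12.85 s 161.3 t -0.1 tipz 271.9 theta if touching 1.6 r 229.7 F [-0.1 -0.6 -0.6] ftq [-0.06  0.   -0.03]
rotvec deg [ 0.03 -0.11  0.03] shift [0. 0. 0.]
```

```bash
python3 -m inch '[[0,0,0,-0.003,0.03,0,0],[0,0,0,-0.003,0.06,0,0],[0,0,0,-0.003,0.09,0,0],[0,0,0,-0.003,0.115,0,0],[0,0,0,-0.003,0.125,0,0],[0,0,0,-0.003,0.125,0,0],[0,0,0,-0.003,0.125,0,0],[0,0,0,-0.003,0.125,0,0]]'; python3 st.py
```

```text
time_s: 13.52
position: [0.5438, 0.2086, 0.1708]
ee_rot: [0.504, -0.502, 0.496, -0.497]
force: [0.4, -0.2, -0.1]
opening: -0.001
t 13.52 s 165.6 t 1.1 tipz 148.8 theta if touching 5.7 r 106.4 F [ 0.4 -0.2 -0.1] ftq [0.01 0.01 0.05]
rotvec deg [-0.15 -0.06 -0.05] shift [0. 0. 0.]
```

```bash
python3 -m inch '[[0,0,0,-0.003,0,0,0],[0,0,0,-0.006,0,0,0],[0,0,0,-0.009,0,0,0],[0,0,0,-0.012,0,0,0],[0,0,0,-0.015,0,0,0],[0,0,0,-0.018,0,0,0],[0,0,0,-0.021,0,0,0],[0,0,0,-0.024,0,0,0]]'; python3 st.py
```

```text
time_s: 14.18
position: [0.5422, 0.233, 0.1691]
ee_rot: [-0.503, 0.503, -0.497, 0.497]
force: [-1.2, 0.5, 0.2]
opening: 0.003
t 14.18 s 190.0 t -0.2 tipz 147.1 theta if touching 18.7 r 107.9 F [-1.2  0.5  0.2] ftq [-0.02 -0.01 -0.02]
rotvec deg [ 0.   -0.02  0.  ] shift [0. 0. 0.]
```

```bash
python3 -m inch '[[0,0,0,-0.006,0.002,0,0],[0,0,0,-0.012,0.005,0,0],[0,0,0,-0.0187,0.0095,0,0],[0,0,0,-0.025,0.0125,0,0],[0,0,0,-0.031,0.0165,0,0],[0,0,0,-0.036,0.0205,0,0],[0,0,0,-0.042,0.0245,0,0],[0,0,0,-0.042,0.0245,0,0]]'; python3 st.py
```

```text
time_s: 14.85
position: [0.5411, 0.2755, 0.1434]
ee_rot: [-0.503, 0.504, -0.497, 0.496]
force: [-0.4, -1.1, -0.6]
opening: -0.005
t 14.85 s 232.5 t -0.7 tipz 121.4 theta if touching 45.7 r 104.5 F [-0.4 -1.1 -0.6] ftq [-0.05  0.    0.02]
rotvec deg [0.08 0.01 0.02] shift [0. 0. 0.]
```

```bash
python3 -m inch '[[0,0,0,-0.005,0.005,0,0],[0,0,0,-0.010,0.010,0,0],[0,0,0,-0.014,0.0145,0,0],[0,0,0,-0.018,0.0195,0,0],[0,0,0,-0.018,0.0195,0,0]]'; python3 st.py
```

```text
time_s: 15.27
position: [0.5408, 0.293, 0.1239]
ee_rot: [-0.503, 0.504, -0.497, 0.496]
force: [-0.4, 0.2, 0.2]
opening: 0.001
t 15.27 s 250.1 t -0.7 tipz 101.9 theta if touching 60.1 r 104.4 F [-0.4  0.2  0.2] ftq [ 0.02 -0.02  0.01]
rotvec deg [ 0.08 -0.    0.03] shift [0. 0. 0.]
```

```bash
python3 -m inch '[[0,0,0,-0.003,0.004,0,0],[0,0,0,-0.005,0.008,0,0],[0,0,0,-0.0075,0.012,0,0],[0,0,0,-0.0095,0.016,0,0],[0,0,0,-0.0095,0.016,0,0]]'; python3 st.py
```

```text
time_s: 15.68
position: [0.5408, 0.3022, 0.1082]
ee_rot: [-0.503, 0.504, -0.497, 0.496]
force: [-0.7, -0.3, -0.3]
opening: -0.002
t 15.68 s 259.3 t -0.6 tipz 86.2 theta if touching 70.0 r 104.6 F [-0.7 -0.3 -0.3] ftq [-0.01  0.03  0.  ]
rotvec deg [ 0.06 -0.02  0.03] shift [0. 0. 0.]
```

```bash
python3 -m inch '[[0,0,0,-0.001,0.002,0,0],[0,0,0,-0.002,0.004,0,0],[0,0,0,-0.0025,0.006,0,0],[0,0,0,-0.0025,0.006,0,0]]'; python3 st.py
```

```text
time_s: 16.02
position: [0.5411, 0.3046, 0.1028]
ee_rot: [-0.503, 0.504, -0.497, 0.497]
force: [0.2, 0.8, -0.4]
opening: 0.004
t 16.02 s 261.6 t -0.3 tipz 80.8 theta if touching 73.2 r 104.7 F [ 0.2  0.8 -0.4] ftq [0.01 0.02 0.02]
rotvec deg [ 0.02 -0.02  0.01] shift [0. 0. 0.]
```

```bash
python3 -m inch '[[0,0,0,-0.001,0.002,0,0],[0,0,0,-0.0015,0.004,0,0],[0,0,0,-0.002,0.006,0,0],[0,0,0,-0.002,0.006,0,0]]'; python3 st.py
```

```text
time_s: 16.35
position: [0.541, 0.3065, 0.0967]
ee_rot: [-0.503, 0.504, -0.497, 0.497]
force: [-0.2, -0.3, -0.3]
opening: 0.002
t 16.35 s 263.6 t -0.3 tipz 74.7 theta if touching 76.8 r 104.4 F [-0.2 -0.3 -0.3] ftq [ 0.01 -0.05  0.  ]
rotvec deg [ 0.03 -0.02  0.02] shift [0. 0. 0.]
```

```bash
python3 -m inch '[[0,0,0,-0.0005,0.002,0,0],[0,0,0,-0.001,0.004,0,0],[0,0,0,-0.001,0.004,0,0]]'; python3 st.py
```

```text
time_s: 16.6
position: [0.541, 0.3075, 0.0927]
ee_rot: [-0.503, 0.504, -0.497, 0.497]
force: [-0.7, 0.7, -0.1]
opening: 0.002
t 16.6 s 264.6 t -0.3 tipz 70.7 theta if touching 79.0 r 104.2 F [-0.7  0.7 -0.1] ftq [0.01 0.02 0.04]
rotvec deg [ 0.03 -0.03  0.02] shift [0. 0. 0.]
```

```bash
python3 -m inch '[[0,0,0,-0.0005,0.002,0,0],[0,0,0,-0.001,0.004,0,0],[0,0,0,-0.001,0.004,0,0]]'; python3 st.py
```

```text
time_s: 16.85
position: [0.541, 0.3086, 0.0887]
ee_rot: [-0.503, 0.504, -0.497, 0.497]
force: [0.2, 0.4, -0.8]
opening: -0.0
t 16.85 s 265.6 t -0.3 tipz 66.7 theta if touching 81.3 r 104.2 F [ 0.2  0.4 -0.8] ftq [-0.03  0.04 -0.02]
rotvec deg [ 0.03 -0.02  0.01] shift [0. 0. 0.]
```

```bash
python3 -m inch '[[0,0,0,-0.0005,0.002,0,0],[0,0,0,-0.001,0.004,0,0],[0,0,0,-0.001,0.004,0,0]]'; python3 st.py
```

```text
time_s: 17.1
position: [0.5409, 0.3095, 0.0847]
ee_rot: [-0.503, 0.504, -0.497, 0.497]
force: [-0.0, -0.7, 0.2]
opening: -0.002
t 17.1 s 266.6 t -0.3 tipz 62.7 theta if touching 83.6 r 104.3 F [-0.  -0.7  0.2] ftq [0.04 0.06 0.05]
rotvec deg [ 0.03 -0.02  0.02] shift [0. 0. 0.]
```

```bash
python3 - <<'E'
from h import *
c=shot("scene"); P=cloud(c); z=P[:,:,2]; o=np.array([.5449,.0430]); q=P[:,:,:2]-o; s=q@[-.0136,1]; t=q@[1,.0136]
u=pix(c,[.541,.31,.06])[0].astype(int); print(u); save(c,"s2",(300,150,460,270),5)
for a in np.arange(.19,.34,.012):
    g=(s>a)&(s<a+.012)&(abs(t)<.02)&(z>.012)
    if g.sum()>3: print(round(a,3),g.sum(),"z",np.percentile(z[g],[5,50,95]).round(3))
E
```

```text
[396 193]
0.19 381 z [0.353 0.413 0.476]
0.202 152 z [0.059 0.422 0.472]
0.214 51 z [0.057 0.273 0.458]
0.226 277 z [0.073 0.268 0.323]
0.238 101 z [0.067 0.164 0.259]
0.25 186 z [0.074 0.131 0.196]
0.262 55 z [0.07  0.133 0.425]
0.274 32 z [0.072 0.284 0.425]
0.286 33 z [0.08  0.416 0.425]
0.298 46 z [0.41  0.429 0.442]
0.31 54 z [0.354 0.416 0.433]
0.322 33 z [0.369 0.398 0.426]
```

View pics/s2.png

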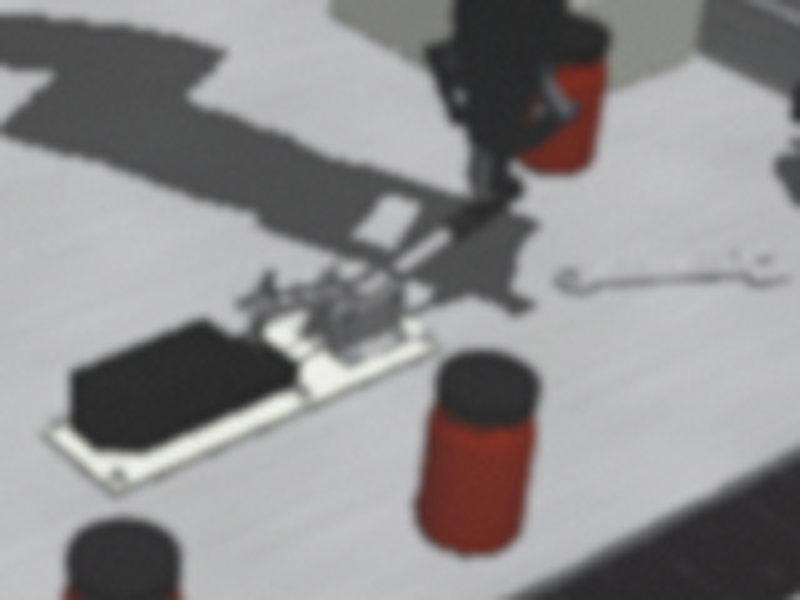

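The fingertips rest on the handle at crop (485,200). The handle is about 8° above level and the arm is nearly down over the step, so I'll continue in small steps.

```bash
python3 -m inch '[[0,0,0,-0.0005,0.0015,0,0],[0,0,0,-0.0005,0.003,0,0],[0,0,0,-0.0005,0.003,0,0]]'; python3 st.py|head -1
```

```text
time_s: 17.4
position: [0.5413, 0.3104, 0.0822]
ee_rot: [0.504, -0.503, 0.497, -0.497]
force: [0.1, 1.5, 2.0]
opening: -0.002
t 17.4 s 267.4 t 0.0 tipz 60.2 theta if touching 84.9 r 104.6 F [0.1 1.5 2. ] ftq [0.15 0.08 0.03]
```

```bash
python3 -m inch '[[0,0,0,0,0.0015,0,0],[0,0,0,0,0.003,0,0],[0,0,0,0,0.003,0,0]]'; python3 st.py|head -1
```

```text
time_s: 17.65
position: [0.5416, 0.3106, 0.0795]
ee_rot: [0.504, -0.503, 0.497, -0.497]
force: [-0.1, 1.0, 4.9]
opening: 0.0
t 17.65 s 267.7 t 0.3 tipz 57.5 theta if touching 86.4 r 104.4 F [-0.1  1.   4.9] ftq [0.34 0.13 0.02]
```

```bash
python3 -m inch '[[0,0,0,0,0.0015,0,0],[0,0,0,0,0.003,0,0],[0,0,0,0,0.003,0,0]]'; python3 st.py|head -1
```

```text
time_s: 17.9
position: [0.5418, 0.3109, 0.0768]
ee_rot: [0.504, -0.503, 0.497, -0.497]
force: [-1.4, 1.9, 7.0]
opening: -0.003
t 17.9 s 267.9 t 0.6 tipz 54.8 theta if touching 87.9 r 104.3 F [-1.4  1.9  7. ] ftq [0.44 0.19 0.08]
```

```bash
python3 -m inch '[[0,0,0,0,0.0015,0,0],[0,0,0,0,0.003,0,0],[0,0,0,0,0.004,0,0],[0,0,0,0,0.004,0,0]]'; python3 st.py|head -1
```

```text
time_s: 18.23
position: [0.5421, 0.3114, 0.0733]
ee_rot: [0.504, -0.502, 0.497, -0.497]
force: [-2.0, 1.9, 9.9]
opening: 0.002
t 18.23 s 268.4 t 0.8 tipz 51.3 theta if touching 89.8 r 104.4 F [-2.   1.9  9.9] ftq [ 0.64  0.27 -0.02]
```

```bash
python3 -m inch '[[0,0,0,0,0.0015,0,0],[0,0,0,0,0.003,0,0],[0,0,0,0,0.004,0,0],[0,0,0,0,0.004,0,0]]'; python3 st.py|head -1
```

```text
time_s: 18.57
position: [0.5424, 0.312, 0.0697]
ee_rot: [0.505, -0.502, 0.497, -0.497]
force: [-2.3, 5.3, 11.0]
opening: -0.004
t 18.57 s 269.0 t 1.2 tipz 47.7 theta if touching 91.8 r 104.8 F [-2.3  5.3 11. ] ftq [1.03 0.38 0.  ]
```

```bash
python3 -m inch '[[0,0,0,0,0.0015,0,0],[0,0,0,0,0.003,0,0],[0,0,0,0,0.003,0,0]]'; python3 st.py|head -1
```

```text
time_s: 18.82
position: [0.5425, 0.312, 0.0667]
ee_rot: [0.505, -0.502, 0.497, -0.497]
force: [-1.6, 5.5, 9.8]
opening: 0.001
t 18.82 s 269.0 t 1.2 tipz 44.7 theta if touching 93.4 r 104.7 F [-1.6  5.5  9.8] ftq [0.96 0.29 0.02]
```

```bash
python3 -m inch '[[0,0,0,0.0005,0.0015,0,0],[0,0,0,0.0005,0.003,0,0],[0,0,0,0.0005,0.003,0,0]]'; python3 st.py|head -1
```

```text
time_s: 19.07
position: [0.5426, 0.3116, 0.0637]
ee_rot: [0.505, -0.502, 0.497, -0.497]
force: [-2.0, 5.9, 10.3]
opening: 0.002
t 19.07 s 268.6 t 1.4 tipz 41.7 theta if touching 95.1 r 104.3 F [-2.   5.9 10.3] ftq [ 1.11  0.24 -0.03]
```

```bash
python3 -m inch '[[0,0,0,0.0005,0.0015,0,0],[0,0,0,0.0005,0.003,0,0],[0,0,0,0.0005,0.003,0,0]]'; python3 st.py|head -1
```

```text
time_s: 19.32
position: [0.5427, 0.3109, 0.0606]
ee_rot: [0.505, -0.502, 0.497, -0.497]
force: [-0.7, 5.9, 9.2]
opening: 0.0
t 19.32 s 268.0 t 1.4 tipz 38.6 theta if touching 96.8 r 103.6 F [-0.7  5.9  9.2] ftq [ 1.    0.07 -0.  ]
```

```bash
python3 -m inch '[[0,0,0,0.0005,0.0015,0,0],[0,0,0,0.0005,0.003,0,0],[0,0,0,0.0005,0.003,0,0]]'; python3 st.py|head -1
```

```text
time_s: 19.57
position: [0.5426, 0.3103, 0.0573]
ee_rot: [0.505, -0.502, 0.496, -0.497]
force: [0.3, 4.7, 7.8]
opening: 0.004
t 19.57 s 267.3 t 1.4 tipz 35.3 theta if touching 98.7 r 103.1 F [0.3 4.7 7.8] ftq [ 0.93  0.01 -0.01]
```

```bash
python3 -m inch '[[0,0,0,0.0005,0.001,0,0],[0,0,0,0.0005,0.002,0,0],[0,0,0,0.0005,0.002,0,0]]'; python3 st.py|head -1
```

```text
time_s: 19.82
position: [0.5426, 0.3095, 0.0551]
ee_rot: [0.505, -0.502, 0.496, -0.497]
force: [0.4, 4.8, 6.1]
opening: 0.003
t 19.82 s 266.5 t 1.3 tipz 33.1 theta if touching 100.0 r 102.5 F [0.4 4.8 6.1] ftq [ 0.79 -0.15 -0.01]
```

```bash
python3 -m inch '[[0,0,0,0.0005,0.001,0,0],[0,0,0,0.0005,0.002,0,0],[0,0,0,0.0005,0.002,0,0]]'; python3 st.py|head -1
```

```text
time_s: 20.07
position: [0.5422, 0.3084, 0.0527]
ee_rot: [0.504, -0.502, 0.496, -0.497]
force: [1.7, 2.9, 4.9]
opening: 0.003
t 20.07 s 265.4 t 0.9 tipz 30.7 theta if touching 101.4 r 101.7 F [1.7 2.9 4.9] ftq [ 0.42 -0.2  -0.01]
```

```bash
python3 -m inch '[[0,0,0,0.0005,0.001,0,0],[0,0,0,0.0005,0.002,0,0],[0,0,0,0.0005,0.002,0,0]]'; python3 st.py|head -1
```

```text
time_s: 20.32
position: [0.5404, 0.3064, 0.0493]
ee_rot: [-0.503, 0.504, -0.497, 0.496]
force: [0.2, 0.7, -0.7]
opening: -0.001
t 20.32 s 263.4 t -1.0 tipz 27.3 theta if touching 103.5 r 100.1 F [ 0.2  0.7 -0.7] ftq [-0.05  0.06 -0.03]
```

```bash
python3 -m inch '[[0,0,0,0.0005,0.001,0,0],[0,0,0,0.0005,0.0015,0,0],[0,0,0,0.0005,0.0015,0,0]]'; python3 st.py|head -1
```

```text
time_s: 20.57
position: [0.5407, 0.3063, 0.0487]
ee_rot: [-0.503, 0.504, -0.497, 0.496]
force: [-2.5, 0.7, 6.4]
opening: -0.001
t 20.57 s 263.3 t -0.6 tipz 26.7 theta if touching 103.9 r 100.1 F [-2.5  0.7  6.4] ftq [-0.03  0.38  0.03]
```

The force fell to zero (the handle dropped away), then 6.4 N came within 0.6 mm. That is the hard stop past centre. I'll lift straight off and check.

```bash
python3 -m inch '[[0,0,0,0,-0.003,0,0],[0,0,0,0,-0.01,0,0],[0,0,0,0,-0.03,0,0],[0,0,0,0,-0.06,0,0],[0,0,0,0.03,-0.10,0,0],[0,0,0,0.06,-0.14,0,0],[0,0,0,0.10,-0.17,0,0],[0,0,0,0.13,-0.19,0,0]]'
python3 -m inch '[[0,0,0,0.03,-0.02,0,0],[0,0,0,0.06,-0.02,0,0],[0,0,0,0.09,-0.02,0,0],[0,0,0,0.10,-0.02,0,0],[0,0,0,0.10,-0.02,0,0],[0,0,0,0.10,-0.02,0,0]]'
python3 - <<'E'
from h import *
c=shot("wrist"); T=tool(); print(T[:3,3],ctrl.observe()["force"].round(1))
P=cloud(c); z=P[:,:,2]; I=c["image"].astype(int); o=np.array([.5449,.0430]); q=P[:,:,:2]-o; s=q@[-.0136,1]; t=q@[1,.0136]
for a in np.arange(.05,.34,.02):
    g=(s>a)&(s<a+.02)&(abs(t)<.009)&(z>.0)&(z<.2)
    if g.sum()>5: print(round(a,3),g.sum(),"z",np.percentile(z[g],[50,95]).round(3))
m=(I.max(2)<120)&(abs(z-.056)<.003)&(s<.045)&(s>-.1)&(abs(t)<.04)
if m.sum()>100: print("hi",m.sum(),cv2.minAreaRect((P[m][:,:2]*1000).astype(np.float32)))
v=shot("scene"); b=cv2.resize(v["image"][150:270,300:460],None,fx=4,fy=4,interpolation=3); a=cv2.resize(c["image"],(480,300)); 
im=np.zeros((480+0,640,3),np.uint8); im[:]=b; cv2.imwrite("pics/fin.png",im[:,:,::-1]); save(c,"finw")
E
```

```text
time_s: 21.23
position: [0.5427, 0.1909, 0.2296]
ee_rot: [0.504, -0.503, 0.496, -0.497]
force: [0.6, -0.8, 0.4]
opening: 0.004
time_s: 21.73
position: [0.544, 0.0916, 0.2474]
ee_rot: [0.503, -0.503, 0.497, -0.497]
force: [-0.5, 0.1, -0.2]
opening: -0.004
[0.54402272 0.09227227 0.24732207] [-0.6  0.2 -0.1]
0.05 181 z [0.072 0.088]
0.07 428 z [0.031 0.079]
0.09 289 z [0.01  0.066]
0.11 317 z [0.013 0.07 ]
0.13 331 z [0.061 0.07 ]
0.15 297 z [0.053 0.058]
0.17 353 z [0.049 0.057]
0.19 256 z [0.046 0.049]
0.21 243 z [0.045 0.047]
0.23 19 z [0.001 0.001]
hi 2387 ((545.3431396484375, 39.28178405761719), (50.025901794433594, 88.52041625976562), 1.2460304498672485)
```

View pics/fin.png

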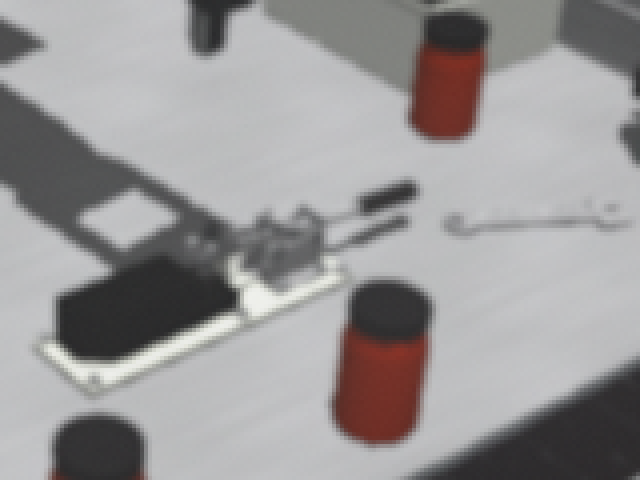

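The scene crop shows the arm down on the step and the grip at (388,197). The grip looks fairly high, so I'll measure its angle now that the arm is out of the way.

```bash
python3 - <<'E'
from h import *
o=np.array([.5449,.0430])
for n in("scene","top"):
    c=shot(n); P=cloud(c); z=P[:,:,2]; q=P[:,:,:2]-o; s=q@[-.0136,1]; t=q@[1,.0136]; I=c["image"].max(2)
    print(n)
    for a in np.arange(.19,.33,.015):
        g=(s>a)&(s<a+.015)&(abs(t)<.03)&(z>.012)&(z<.2)
        if g.sum()>3: print(round(a,3),g.sum(),"z",np.percentile(z[g],[5,50,95]).round(3),"t",np.median(t[g]).round(4),"I",np.median(I[g]))
v=shot("wrist")
E
```

```text
scene
0.19 7 z [0.036 0.044 0.048] t 0.0047 I 159.0
0.205 11 z [0.038 0.042 0.045] t 0.0047 I 166.0
0.22 10 z [0.037 0.041 0.044] t 0.0049 I 147.0
0.235 19 z [0.034 0.042 0.049] t 0.0071 I 75.0
0.25 19 z [0.035 0.042 0.048] t 0.0064 I 79.0
0.265 16 z [0.034 0.042 0.045] t 0.0085 I 71.5
0.28 20 z [0.031 0.04  0.047] t 0.0088 I 84.0
0.295 6 z [0.034 0.04  0.042] t 0.0076 I 133.5
top
0.19 18 z [0.013 0.044 0.05 ] t -0.0046 I 155.5
0.205 8 z [0.04  0.047 0.055] t -0.0014 I 153.5
0.22 8 z [0.04  0.044 0.047] t -0.0005 I 154.0
0.235 21 z [0.04  0.047 0.052] t -0.0029 I 60.0
0.25 19 z [0.036 0.047 0.054] t -0.0004 I 48.0
0.265 22 z [0.038 0.047 0.05 ] t -0.0027 I 52.0
0.28 20 z [0.039 0.045 0.051] t -0.0017 I 49.5
0.295 15 z [0.038 0.041 0.048] t -0.0004 I 89.0
```

```bash
python3 -m inch '[[0,0,0,-0.03,-0.03,0,0],[0,0,0,-0.07,-0.05,0,0],[0,0,0,-0.10,-0.05,0,0],[0,0,0,-0.12,-0.05,0,0],[0,0,0,-0.12,-0.05,0,0],[0,0,0,-0.12,-0.05,0,0],[0,0,0,-0.12,-0.05,0,0]]'
python3 - <<'E'
from h import *
o=np.array([.5449,.0430])
c=shot("wrist"); save(c,"w9"); P=cloud(c); z=P[:,:,2]; q=P[:,:,:2]-o; s=q@[-.0136,1]; t=q@[1,.0136]
for a in np.arange(.05,.34,.015):
    g=(s>a)&(s<a+.015)&(abs(t)<.02)&(z>.02)&(z<.2)
    if g.sum()>5: print(round(a,3),g.sum(),"z",np.percentile(z[g],[50,95]).round(4),"t",np.percentile(t[g],[3,97]).round(4))
E
```

```text
time_s: 22.57
position: [0.5421, 0.2117, 0.2969]
ee_rot: [-0.503, 0.504, -0.496, 0.496]
force: [0.4, 0.1, -0.5]
opening: -0.002
0.05 119 z [0.0299 0.0311] t [-0.0194  0.0191]
0.065 349 z [0.0322 0.0738] t [-0.0178  0.0174]
0.08 144 z [0.03   0.0677] t [-0.0179  0.0175]
0.095 62 z [0.0646 0.0663] t [-0.0095  0.0104]
0.11 67 z [0.0628 0.0645] t [-0.0125  0.0132]
0.125 277 z [0.063  0.0705] t [-0.0152  0.0159]
0.14 173 z [0.0562 0.0617] t [-0.0137  0.0143]
0.155 152 z [0.0505 0.0556] t [-0.0136  0.0142]
0.17 287 z [0.0508 0.0572] t [-0.0161  0.0166]
0.185 112 z [0.0468 0.0489] t [-0.0132  0.0139]
0.2 96 z [0.0461 0.0479] t [-0.0043  0.0047]
0.215 96 z [0.0449 0.0466] t [-0.0043  0.0046]
0.23 123 z [0.0453 0.0481] t [-0.0068  0.0074]
0.245 191 z [0.0468 0.0491] t [-0.0081  0.0094]
0.26 197 z [0.0457 0.0481] t [-0.008   0.0093]
0.275 198 z [0.0451 0.0473] t [-0.008   0.0091]
0.29 199 z [0.0439 0.046 ] t [-0.008  0.009]
0.305 29 z [0.0411 0.0429] t [-0.0057  0.0055]
```

View pics/w9.png

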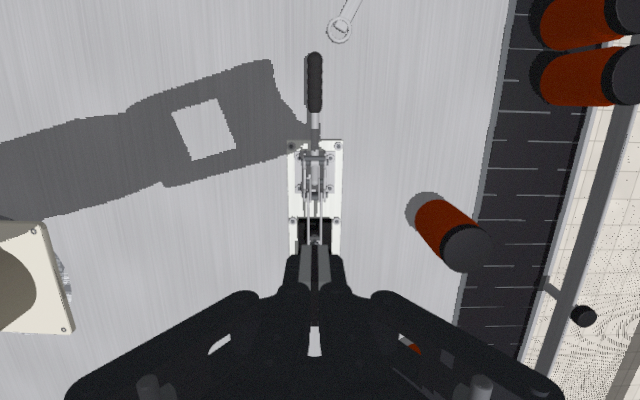

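```bash
python3 - <<'E'
from h import *
import pickle
c=pickle.load(open("w5.pkl","rb")); c["W"]=np.array(c["tool_from_camera"]); P=cloud(c)
for v in range(236,300,6): print(v,[(P[v,u]*1000).round(0).tolist() for u in (300,308,322,330)], c["depth"][v,315].round(3))
E
```

```text
236 [[119.0, 295.0, -21.0], [119.0, 294.0, -9.0], [118.0, 293.0, 13.0], [119.0, 295.0, 26.0]] 0.476
242 [[130.0, 295.0, -22.0], [129.0, 294.0, -9.0], [129.0, 293.0, 13.0], [129.0, 293.0, 26.0]] 0.477
248 [[-11.0, -6.0, -7.0], [-11.0, -6.0, -3.0], [-12.0, -7.0, 4.0], [-11.0, -5.0, 8.0]] 0.48
254 [[-11.0, -12.0, -6.0], [-11.0, -12.0, -3.0], [-11.0, -13.0, 4.0], [-11.0, -11.0, 8.0]] 0.484
260 [[-11.0, -17.0, -6.0], [-11.0, -18.0, -2.0], [-11.0, -18.0, 4.0], [-11.0, -18.0, 8.0]] 0.488
266 [[-11.0, -23.0, -6.0], [-12.0, -24.0, -2.0], [-12.0, -25.0, 4.0], [-12.0, -25.0, 7.0]] 0.491
272 [[-11.0, -28.0, -6.0], [-11.0, -29.0, -2.0], [-12.0, -29.0, 4.0], [-11.0, -28.0, 7.0]] 0.494
278 [[-11.0, -33.0, -5.0], [-11.0, -33.0, -2.0], [-12.0, -35.0, 4.0], [-12.0, -34.0, 7.0]] 0.497
284 [[-10.0, -36.0, -5.0], [-10.0, -35.0, -2.0], [-10.0, -36.0, 4.0], [-13.0, -40.0, 6.0]] 0.502
290 [[-12.0, -42.0, -5.0], [-7.0, -35.0, -2.0], [-6.0, -35.0, 4.0], [-13.0, -44.0, 6.0]] 0.505
296 [[-12.0, -46.0, -5.0], [-5.0, -36.0, -2.0], [-4.0, -36.0, 4.0], [-13.0, -47.0, 6.0]] 0.509
```

Wrist depth puts the shut fingertips about 20 mm farther back than I assumed. With that correction, the hard stop I felt was at handle-top height z ≈ 0.047. The handle lies still at that height, so it stayed locked rather than springing back. Handing in.

```bash
python3 - <<'E'
from h import *
s=ctrl.observe(); print(s["time_s"],s["force"].round(1)); print(ctrl.hand_in())
E
```

```text
22.6167 [ 0.6 -0.5 -0.9]
the job is handed in; nothing more can be done
None
```

The guide block is on both pins with its step under the clamp, and the clamp looks locked. I handed in at 22.6 s. No verdict came back, and the roughly 42 N foot pressure cannot be read directly, so the lock is inferred from what I felt and measured.

- **Block:** I lowered it with almost no contact force. After release, the top faces read z 0.056 and 0.030 m, so it is flat on the plate. A pin showed in each hole, and the middle was about 0.6 mm from my seat estimate. After clamping, only part of the block was visible, so its position was not fully re-measured; its centre line was unchanged within about 1 mm.
- **Clamp:** the force on the handle rose to about 12 N, fell to zero past centre, then rose sharply at a hard stop. It stayed well below 30 N in every reading. With the gripper clear, the handle stayed down, about 4° below level (middle of the grip about 5 mm below the pivot).

**Disagreement:** using the stated 22 mm fingertip length, the stop came out at about 103°, outside the allowed range. The wrist depth picture shows the shut fingertips about 20 mm farther back. That brings the stop to about 94°, which matches where the handle lies.

I did not re-measure the jars, strip, spanner and knob at the end. The arm did not go near them except when it straddled the block beside the strip.

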